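Find the loaded reference bottle by its weight and set it on the stand

TASK

One of the four identical white square bottles still holds the brass reference slug and is more than twice as heavy as the others, which hold only light blanks: find it by lifting. Set that heavy bottle down gently, upright and centred, flat on the narrow raised ledge of the aluminium stand between its two end lips. Leave the three light bottles standing where they were, keep every bottle upright and do not disturb the other things on the table.

Things in the scene. Friction and masses are not known exactly. Their poses are not given: they have to be found in the camera images.
- vessel_1: white square screw-cap bottle, one of four alike: body 46 x 46 mm with flat upright sides, 66 mm tall, plus a round cap 36 mm across, 18 mm high (84 mm in all). Origin: centre of its underside; z up, x and y square to its sides. Stands on the table, z = 0. Weighs 0.18 to 0.22 kg with a light blank inside, or (just one of the four) 0.43 to 0.47 kg with the brass slug; contents unseen, 1 to 5 mm of play
- vessel_2: white square screw-cap bottle, one of four alike: body 46 x 46 mm with flat upright sides, 66 mm tall, plus a round cap 36 mm across, 18 mm high (84 mm in all). Origin: centre of its underside; z up, x and y square to its sides. Stands on the table, z = 0. Weighs 0.18 to 0.22 kg with a light blank inside, or (just one of the four) 0.43 to 0.47 kg with the brass slug; contents unseen, 1 to 5 mm of play
- vessel_3: white square screw-cap bottle, one of four alike: body 46 x 46 mm with flat upright sides, 66 mm tall, plus a round cap 36 mm across, 18 mm high (84 mm in all). Origin: centre of its underside; z up, x and y square to its sides. Stands on the table, z = 0. Weighs 0.18 to 0.22 kg with a light blank inside, or (just one of the four) 0.43 to 0.47 kg with the brass slug; contents unseen, 1 to 5 mm of play
- vessel_4: white square screw-cap bottle, one of four alike: body 46 x 46 mm with flat upright sides, 66 mm tall, plus a round cap 36 mm across, 18 mm high (84 mm in all). Origin: centre of its underside; z up, x and y square to its sides. Stands on the table, z = 0. Weighs 0.18 to 0.22 kg with a light blank inside, or (just one of the four) 0.43 to 0.47 kg with the brass slug; contents unseen, 1 to 5 mm of play
- stand: fixed aluminium stand, foot 70 x 70 x 10 mm, slim post under a narrow raised ledge whose flat top is 100 mm above the table. Origin: centre of the foot's underside, z up. The ledge is 28 mm wide along x (sides open: a bottle overhangs 9 mm each side) and 68 mm long along y; at each end (y = +-30 to 34 mm) a lip stands 6 mm above the top, leaving 60 mm between, so a bottle must be squared to it
- ledge (a point): centre of the ledge's top face on the stand, 100 mm above the table; axes as the stand's (x across the narrow way, y along the ledge towards a lip)
- amber_bottle: bystander: round brown bottle, 58 mm across, 130 mm tall, among the square bottles; origin at the centre of its underside
- steel_cup: bystander: open round steel cup, 68 mm across, 70 mm tall, among the square bottles; origin at the centre of its underside
- round_jar: bystander: round white jar with grey cap, 62 mm across, 85 mm tall, among the square bottles; origin at the centre of its underside
- spatula: bystander: spatula lying at the left of the bottles, 200 mm long, its length along its x
- wash_bottle: bystander: clear round bottle, 66 mm across, 160 mm tall, at the right; origin at the centre of its underside
- beaker: bystander: white beaker, 64 mm across, 80 mm tall, at the right; origin at the centre of its underside
There are look-alikes about, which are no part of the job. Leave any blue or pink look-alike of the vessel_2 alone.

How it is judged:
At the end, for the whole second after the job is handed in: The heavy bottle (over 3.2 N on the stand) is at rest, upright within 0.06 rad, flat on the ledge within 4 mm, its centre within 11 mm across and 10 mm along of the ledge's centre; the other three are at rest, upright within 0.06 rad, within 30 mm of their starts (((contact force between vessel_1 and stand above 3.2 N and x of vessel_1 in the frame of ledge between -0.011 and 0.011 m and y of vessel_1 in the frame of ledge between -0.01 and 0.01 m and z of vessel_1 in the frame of ledge between -0.004 and 0.004 m and angle between each of vessel_1, vessel_2, vessel_3, vessel_4's own z axis and vertical below 0.06 rad and linear speed of each of vessel_1, vessel_2, vessel_3, vessel_4 below 0.02 m/s and distance of each of vessel_2, vessel_3, vessel_4 from where it was at the start of the episode below 0.03 m) or (contact force between vessel_2 and stand above 3.2 N and x of vessel_2 in the frame of ledge between -0.011 and 0.011 m and y of vessel_2 in the frame of ledge between -0.01 and 0.01 m and z of vessel_2 in the frame of ledge between -0.004 and 0.004 m and angle between each of vessel_2, vessel_1, vessel_3, vessel_4's own z axis and vertical below 0.06 rad and linear speed of each of vessel_2, vessel_1, vessel_3, vessel_4 below 0.02 m/s and distance of each of vessel_1, vessel_3, vessel_4 from where it was at the start of the episode below 0.03 m) or (contact force between vessel_3 and stand above 3.2 N and x of vessel_3 in the frame of ledge between -0.011 and 0.011 m and y of vessel_3 in the frame of ledge between -0.01 and 0.01 m and z of vessel_3 in the frame of ledge between -0.004 and 0.004 m and angle between each of vessel_3, vessel_1, vessel_2, vessel_4's own z axis and vertical below 0.06 rad and linear speed of each of vessel_3, vessel_1, vessel_2, vessel_4 below 0.02 m/s and distance of each of vessel_1, vessel_2, vessel_4 from where it was at the start of the episode below 0.03 m) or (contact force between vessel_4 and stand above 3.2 N and x of vessel_4 in the frame of ledge between -0.011 and 0.011 m and y of vessel_4 in the frame of ledge between -0.01 and 0.01 m and z of vessel_4 in the frame of ledge between -0.004 and 0.004 m and angle between each of vessel_4, vessel_1, vessel_2, vessel_3's own z axis and vertical below 0.06 rad and linear speed of each of vessel_4, vessel_1, vessel_2, vessel_3 below 0.02 m/s and distance of each of vessel_1, vessel_2, vessel_3 from where it was at the start of the episode below 0.03 m))); the robot touches nothing.
It fails at once if a square bottle is tipped by more than 0.5 rad (angle between any of vessel_1, vessel_2, vessel_3, vessel_4's own z axis and vertical above 0.5 rad).
It fails at once if a square bottle strikes the stand with more than 45 N (dropped or rammed instead of set down gently) (contact force between any of vessel_1, vessel_2, vessel_3, vessel_4 and stand above 45 N).
It fails at once if a bystander (brown bottle, steel cup, round jar, spatula, wash bottle, beaker) is moved by more than 20 mm, or one of the upright ones is tipped by more than 0.3 rad (distance of any of amber_bottle, steel_cup, round_jar, spatula, wash_bottle, beaker from where it was at the start of the episode above 0.02 m or angle between any of amber_bottle, steel_cup, round_jar, wash_bottle, beaker's own z axis and vertical above 0.3 rad).
It also fails if it takes over 72 s, if anything falls off the work surface, if the arm or the gripper's body presses on something with over 40 N, if the wrist force passes 120 N, or if a joint passes its speed limit or range.

ROBOT

A 6-joint arm with a two-finger parallel gripper is mounted at the origin on the work surface. World frame = base frame: x ahead of the robot, y to its left, z up, the work surface at z = 0. Lengths are in m, angles in rad, forces in N, time in s.
With the tool pointing down it reaches from about 0.25 to 0.775 m from the base axis. Payload 4 kg.
Tool frame: the origin (TCP) lies on the centre line of the jaws, within the pads' length; the fingertips stand 14 mm ahead of it and the grasp point (between the pads) lies 5 mm behind it; z points along the fingers, y is the line along which they close (so a half turn about z gives the same grasp; the last joint's range is limited). The gripper opens to 94 mm and grips with 3 to 60 N. Pads are 16 mm wide; open, the fingers measure 119 mm over their backs; the gripper's body (75 mm by 177 mm) begins 78 mm behind the grasp point.
Start: joints at [-1.249, 0.087, 1.371, -0, 1.684, -0.103], TCP at [0.227, -0.501, 0.22] pointing down, gripper open.
Joint ranges: [-3.1, 3.1], [-0.76, 2.03], [0.27, 2.55], [-1.08, 4.22], [0.17, 2.65], [-2.57, 2.57]. Speed limits (rad/s): [2.79, 2.79, 3.14, 3.14, 3.14, 3.14].

INTERFACE

Orientations are given as a unit quaternion [x, y, z, w].
In Python, from rig import monitor, optics, close_job gives the robot as it stands. The module is installed in compiled form; this text tells all that it offers.
- The arm moves only by the shell command python3 -m pendant 'ROWS'. ROWS is text: rows parted by semicolons, each of 7 numbers parted by spaces: the shift along the tool's x, y, z in m, then the turn, a rotation vector about the tool's x, y, z in degrees, then the closure, from 0 (fully open) to 1 (shut). In form: tx ty tz rx ry rz jaw; .... A call has 1 to 12 rows; each row is the pose to reach, as a shift and turn from the pose commanded when the call began, along the tool's axes at that moment; what a row does not reach only later rows make up. A row lasts 1/10 s, in which the tool goes at most 50 mm and 8.59 degrees, less where a joint would pass 70% of its speed; a pose out of reach is approached as far as the arm can. A call with a gripper value outside its range is refused whole. The fingers move at their own pace and stop on an object; the grip force is fixed at half the most. Time passes only in rows, so rows that repeat a pose let the fingers close. It gives the time, the measured TCP pose, the force, the opening and the grip force at its end, in the units of the state.
- monitor.read_state(): the state, without advancing time (a new reading comes with each control period).
- optics.grab_frame(name): name is "scene" or "side" or "wrist"; returns a dict with "color" (400x640x3 uint8, red, green, blue), "range_z" (400x640 float32, m along the optical axis (not along the pixel's ray), 0 where there is no reading), "camera_matrix" (3x3 intrinsics, pixels), "origin" and "rotation" of the camera in the world; the wrist camera has in their place "hand_eye" (4x4, takes a point from camera to tool coordinates, whose origin is the TCP and whose axes are the flange's). Camera axes: x right, y up, looking along -z (the intrinsics and any distortion apply to the point x, -y, -z); pixel columns grow to the right and rows downward; lengths in m; the calibration is good to about 2 mm. A picture is of the moment at which its call begins: read the wrist's pose just before it.
- close_job(): hands the job in; it is judged then, once.
The state is a dict: "clock": time; "q": joint angles; "qvel": joint speeds; "joint_efforts": joint torques, N m; "position": TCP position; "orientation": TCP orientation; "contact_force": force on the tool from outside, world axes, zero at the start; "wrist_torque": the same for the moment, N m; "grip_width": finger opening in m; "finger_force": force on a finger pad.
Only numpy, scipy, OpenCV 4.12 (cv2) and the standard library are available. Lean on these libraries where they do the work, as an engineer would, in place of code of your own. Each camera call takes 0.05 s, during which the arm holds its last target. There are 200 camera calls.

## Working session

There is one attempt and no reset: what is moved stays moved. The work goes in short steps, Python scripts to look and compute and a shell command to move; the robot and the scene stay as the last step left them, time stands still between calls to the robot, and variables do not carry over. Pictures are saved under pics/ and viewed, at most 10 in all, crops included, and the job is handed in when it is done.

```bash
mkdir -p pics; cat > h.py <<'E'
import numpy as np, cv2
from rig import monitor, optics
from scipy.spatial.transform import Rotation as R
def world(f,st=None):
    K=f["camera_matrix"];z=f["range_z"];v,u=np.mgrid[:400,:640]
    p=np.stack([(u-K[0,2])/K[0,0]*z,-(v-K[1,2])/K[1,1]*z,-z],-1)
    if "origin" in f: return p@np.array(f["rotation"]).T+np.array(f["origin"])
    H=np.array(f["hand_eye"]);p=p@H[:3,:3].T+H[:3,3]
    return p@R.from_quat(st["orientation"]).as_matrix().T+st["position"]
def save(f,n): cv2.imwrite("pics/"+n,f["color"][:,:,::-1])
E
python3 - <<'E'
from h import *
print(monitor.read_state())
for n in("scene","side"):
    f=optics.grab_frame(n);save(f,n+".png");np.savez(n,**f);print(f["origin"],[k for k in f])
E
```

```text
{'clock': 0.0, 'q': array([-1.24911114e+00,  8.79297827e-02,  1.37222955e+00, -2.98259552e-05,
        1.68363512e+00, -1.03070768e-01]), 'qvel': array([-0.00047654,  0.00066741,  0.00047254, -0.00146475, -0.00016314,
        0.00172139]), 'joint_efforts': array([-9.61271362e-04, -3.40189397e+01, -3.02425504e+01,  7.14431307e-02,
        3.29749938e-02, -1.79626722e-04]), 'position': array([ 0.22648791, -0.50062333,  0.21833049]), 'orientation': array([ 9.77532195e-01,  2.10783292e-01, -1.34827971e-04, -1.09270956e-03]), 'contact_force': array([0.35522455, 0.27155227, 0.22722111]), 'wrist_torque': array([ 0.03519297,  0.04882405, -0.00921662]), 'finger_force': 0.0, 'grip_width': 0.09406564932109494}
[ 1.17807197 -0.44470211  1.12554277] ['color', 'range_z', 'camera_matrix', 'origin', 'rotation']
[-0.21799503  1.14951674  0.99681172] ['color', 'range_z', 'camera_matrix', 'origin', 'rotation']
```

View pics/scene.png

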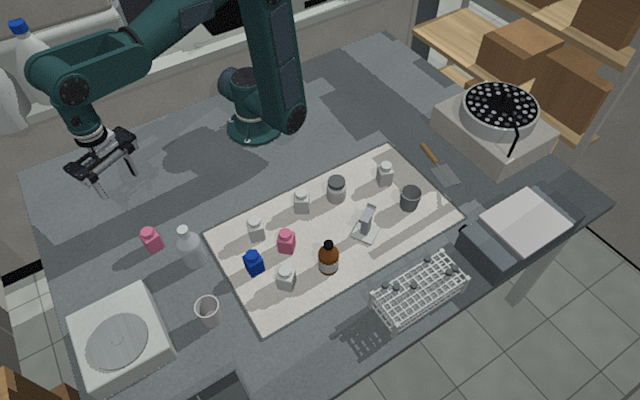

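View pics/side.png

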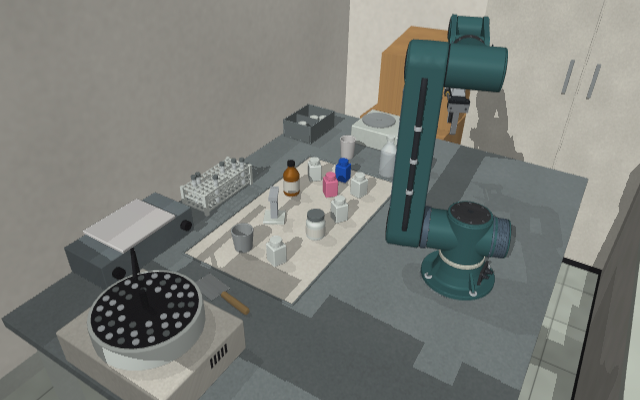

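Scene view: white square bottles at (256,228), (302,201), (385,172) and (286,276). The look-alikes are pink at (286,240) and (151,238), and blue at (253,262). The stand is at (367,225), the amber bottle at (328,258), the jar at (336,188) and the cup at (410,197). The side view shows the same layout. I'll fuse both depth maps and fit the caps and body sides.

```bash
python3 - <<'E'
from h import *
P=[];C=[]
for n in("scene","side"):
    f=dict(np.load(n+".npz"));w=world(f);m=f["range_z"]>0
    P.append(w[m]);C.append(f["color"][m]);
    fs=[(256,228),(302,201),(385,172),(286,276),(286,240),(253,262),(367,210)] if n=="scene" else []
    for u,v in fs: print((u,v),w[v,u].round(3))
P=np.vstack(P);C=np.vstack(C);np.savez("pc",P=P,C=C)
# height map, 0.5mm/px... 1 mm/px : x 0.2..0.85 down, y 0.45..-0.45
m=(P[:,0]>.2)&(P[:,0]<.8)&(abs(P[:,1])<.4)&(P[:,2]>.015)&(P[:,2]<.2)
P=P[m];C=C[m]
img=np.zeros((600,800,3),np.uint8)
o=np.argsort(P[:,2]);P=P[o];C=C[o]
r=((.8-P[:,0])*1000).astype(int);c=((.4-P[:,1])*1000).astype(int)
for dr in(0,1):
  for dc in (0,1): img[np.clip(r+dr,0,599),np.clip(c+dc,0,799)]=C[:,::-1]
cv2.imwrite("pics/top.png",img)
E
```

```text
Traceback (most recent call last):
  File "h.py", line 7, in world
    if "origin" in f: return p@np.array(f["rotation"]).T+np.array(f["origin"])
                             ~^~~~~~~~~~~~~~~~~~~~~~~~~~
ValueError: matmul: Input operand 1 has a mismatch in its core dimension 0, with gufunc signature (n?,k),(k,m?)->(n?,m?) (size 4 is different from 3)
```

```bash
sed -i 's/np.array(f\["rotation"\]).T/R.from_quat(f["rotation"]).as_matrix().T/' h.py; python3 - <<'E'
from h import *
P=[];C=[]
for n in("scene","side"):
    f=dict(np.load(n+".npz"));w=world(f);m=f["range_z"]>0
    P.append(w[m]);C.append(f["color"][m]);
    fs=[(256,228),(302,201),(385,172),(286,276),(286,240),(253,262),(367,210)] if n=="scene" else []
    for u,v in fs: print((u,v),w[v,u].round(3))
P=np.vstack(P);C=np.vstack(C);np.savez("pc",P=P,C=C)
m=(P[:,0]>.2)&(P[:,0]<.8)&(abs(P[:,1])<.4)&(P[:,2]>.015)&(P[:,2]<.2)
P=P[m];C=C[m]
img=np.zeros((600,800,3),np.uint8)
o=np.argsort(P[:,2]);P=P[o];C=C[o]
r=((.8-P[:,0])*1000).astype(int);c=((.4-P[:,1])*1000).astype(int)
for dr in(0,1):
  for dc in (0,1): img[np.clip(r+dr,0,599),np.clip(c+dc,0,799)]=C[:,::-1]
cv2.imwrite("pics/top.png",img)
E
```

```text
(256, 228) [ 0.457 -0.223  0.067]
(302, 201) [ 0.443 -0.059  0.063]
(385, 172) [0.49  0.222 0.068]
(286, 276) [ 0.647 -0.231  0.08 ]
(286, 240) [ 0.544 -0.172  0.073]
(253, 262) [ 0.557 -0.283  0.073]
(367, 210) [0.6   0.068 0.101]
```

View pics/top.png

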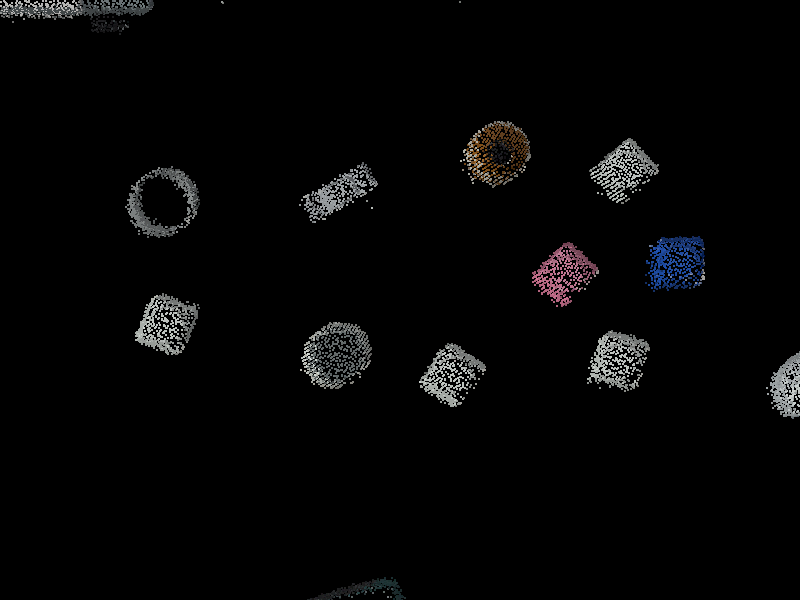

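```bash
cat > fit.py <<'E'
from h import *
from scipy.optimize import least_squares
d=np.load("pc.npz");P=d["P"]
def sq(c):
    m=(np.hypot(*(P[:,:2]-c).T)<.045)&(P[:,2]>.015)&(P[:,2]<.062);q=P[m][:,:2]
    def res(p):
        l=(q-p[:2])@np.array([[np.cos(p[2]),-np.sin(p[2])],[np.sin(p[2]),np.cos(p[2])]])
        return np.abs(l).max(1)-.023
    s=min((least_squares(res,[*c,a],loss="soft_l1",f_scale=.001) for a in np.radians([0,22,45,67])),key=lambda s:s.cost)
    return s.x[:2],np.degrees(s.x[2])%90,np.median(abs(res(s.x)))
def rnd(c,lo,hi,rad):
    m=(np.hypot(*(P[:,:2]-c).T)<.05)&(P[:,2]>lo)&(P[:,2]<hi);q=P[m][:,:2]
    return least_squares(lambda p:np.hypot(*(q-p).T)-rad,c,loss="soft_l1",f_scale=.001).x
for n,c in dict(A=(.44,-.22),B=(.425,-.053),C=(.475,.233),D=(.63,-.225),pink=(.526,-.165),blue=(.537,-.275)).items():
    x,a,e=sq(np.array(c));print(n,x.round(4),a.round(1),(e*1e3).round(2))
for n,c,l,h,r in(("amber",(.645,-.1),.02,.07,.029),("cup",(.6,.236),.02,.07,.034),("jar",(.445,.06),.02,.06,.031),("wash",(.41,-.40),.02,.08,.033)):print(n,rnd(np.array(c),l,h,r).round(4))
m=(np.hypot(*(P[:,:2]-[.607,.06]).T)<.06)
T=P[m&(P[:,2]>.090)];b=cv2.minAreaRect((T[:,:2]*1e3).astype(np.float32));print("ledge rect mm",b,T[:,2].max())
F=P[m&(P[:,2]>.005)&(P[:,2]<.013)];print("foot",cv2.minAreaRect((F[:,:2]*1e3).astype(np.float32)),len(F))
u=P[m&(P[:,2]>.097)&(P[:,2]<.1025)];L=P[m&(P[:,2]>.1035)]
print("top",np.median(u[:,2]),u[:,:2].mean(0),len(L),L.round(3)[::max(1,len(L)//8)].tolist())
E
python3 fit.py
```

```text
A [ 0.4398 -0.2204] 74.5 1.37
B [ 0.4255 -0.0535] 56.8 1.17
C [0.4758 0.2329] 69.4 1.11
D [ 0.6293 -0.2265] 41.7 1.06
pink [ 0.5258 -0.167 ] 46.8 1.21
blue [ 0.5376 -0.2794] 1.2 1.24
amber [ 0.6476 -0.0988]
cup [0.5984 0.2359]
jar [0.4451 0.0628]
wash [ 0.4142 -0.4106]
ledge rect mm ((606.9657592773438, 61.97199249267578), (29.61882209777832, 79.0588150024414), 29.45985221862793) 0.10911487373657769
foot ((601.9971923828125, 63.348941802978516), (92.90241241455078, 94.43944549560547), 26.480670928955078) 526
top 0.09942042411901447 [0.60820986 0.06120904] 51 [[0.581, 0.081, 0.105], [0.591, 0.084, 0.104], [0.604, 0.093, 0.106], [0.617, 0.024, 0.105], [0.627, 0.033, 0.105], [0.634, 0.042, 0.104], [0.614, 0.036, 0.105], [0.594, 0.092, 0.108], [0.584, 0.089, 0.105]]
```

```bash
cat > go.py <<'E'
import sys
from h import *
x,y,z,th=map(float,sys.argv[1:5])
s=monitor.read_state();M=R.from_quat(s["orientation"])
a=np.radians(th)
Y=np.array([np.cos(a),np.sin(a),0]);Z=np.array([0,0,-1.]);X=np.cross(Y,Z)
T=R.from_matrix(np.stack([X,Y,Z],1))
print("t",s["clock"],"pos",s["position"].round(4),"F",s["contact_force"].round(2),"w",round(s["grip_width"],4))
print("shift",M.inv().apply(np.array([x,y,z])-s["position"]).round(4),"rot",np.degrees((M.inv()*T).as_rotvec()).round(2))
E
python3 go.py .44 -.22 .2 -105.5
```

```text
t 0.1 pos [ 0.2265 -0.5007  0.2184] F [-0.88  0.2   0.38] w 0.0941
shift [ 0.3102 -0.1677  0.0188] rot [-1.100e-01  3.000e-02  3.984e+01]
```

```bash
python3 -m pendant '0.31 -0.168 0.018 0 0 39.8 0;0.31 -0.168 0.018 0 0 39.8 0;0.31 -0.168 0.018 0 0 39.8 0;0.31 -0.168 0.018 0 0 39.8 0;0.31 -0.168 0.018 0 0 39.8 0;0.31 -0.168 0.018 0 0 39.8 0;0.31 -0.168 0.018 0 0 39.8 0;0.31 -0.168 0.018 0 0 39.8 0;0.31 -0.168 0.018 0 0 39.8 0;0.31 -0.168 0.018 0 0 39.8 0;0.31 -0.168 0.018 0 0 39.8 0'; python3 - <<'E'
from h import *
s=monitor.read_state();f=optics.grab_frame("wrist");save(f,"w1.png")
w=world(f,s);m=(f["range_z"]>0)&(w[...,2]>.015)&(w[...,2]<.063)&(np.hypot(w[...,0]-.44,w[...,1]+.22)<.045)
m2=(f["range_z"]>0)&(w[...,2]>.07)&(w[...,2]<.1)&(np.hypot(w[...,0]-.44,w[...,1]+.22)<.04)
print(m.sum(),m2.sum(),w[m2].mean(0) if m2.any() else 0, f["hand_eye"])
E
python3 go.py .44 -.22 .045 -105.5
```

```text
clock: 1.2
position: [0.4392, -0.2213, 0.2013]
orientation: [0.991, -0.135, -0.0, 0.0]
contact_force: [-0.6, -0.7, -0.2]
grip_width: 0.0942
finger_force: 0.0
526 1374 [ 0.44177665 -0.22021745  0.08240533] [[-1.03996742e-03  9.61551496e-01  2.74622721e-01  7.94508950e-02]
 [ 9.99999434e-01  9.38868776e-04  4.99580510e-04 -4.81472986e-04]
 [ 2.22537689e-04  2.74623085e-01 -9.61551929e-01 -1.64650005e-01]
 [ 0.00000000e+00  0.00000000e+00  0.00000000e+00  1.00000000e+00]]
t 1.25 pos [ 0.4392 -0.2214  0.2014] F [ 0.31 -0.04  0.1 ] w 0.0941
shift [ 0.0004 -0.0017  0.1564] rot [ 0.03  0.02 -0.08]
```

View pics/w1.png

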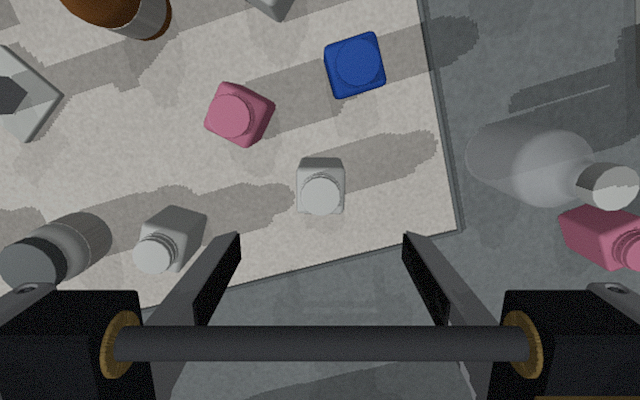

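Wrist view: the white bottle A at (321,190) lies square between the jaws. The pink one at (238,113) and the blue one at (355,63) are clear of the fingers.

```bash
python3 -m pendant '0.001 -0.001 0.05 0 0 0 0;0.001 -0.001 0.1 0 0 0 0;0.001 -0.001 0.13 0 0 0 0;0.001 -0.001 0.156 0 0 0 0;0.001 -0.001 0.156 0 0 0 0;0.001 -0.001 0.156 0 0 0 0;0.001 -0.001 0.156 0 0 0 1;0.001 -0.001 0.156 0 0 0 1;0.001 -0.001 0.156 0 0 0 1;0.001 -0.001 0.156 0 0 0 1;0.001 -0.001 0.156 0 0 0 1;0.001 -0.001 0.156 0 0 0 1'; python3 -m pendant '0 0 -0.01 0 0 0 1;0 0 -0.02 0 0 0 1;0 0 -0.03 0 0 0 1;0 0 -0.03 0 0 0 1;0 0 -0.03 0 0 0 1;0 0 -0.03 0 0 0 1;0 0 -0.03 0 0 0 1;0 0 -0.03 0 0 0 1'; python3 -m pendant '0 0 0 0 0 0 1'
```

```text
clock: 2.45
position: [0.4412, -0.2196, 0.0456]
orientation: [0.991, -0.134, 0.0, 0.0]
contact_force: [0.0, 0.0, 0.6]
grip_width: 0.0497
finger_force: 0.0
clock: 3.25
position: [0.4408, -0.2194, 0.075]
orientation: [0.991, -0.135, -0.0, -0.0]
contact_force: [-0.4, -1.1, -2.3]
grip_width: 0.0461
finger_force: 29.8
clock: 3.35
position: [0.4409, -0.2195, 0.0751]
orientation: [0.991, -0.135, -0.0, -0.0]
contact_force: [0.6, -0.6, -2.1]
grip_width: 0.046
finger_force: 29.8
```

```bash
python3 -m pendant '0 0 0.01 0 0 0 1;0 0 0.018 0 0 0 1;0 0 0.022 0 0 0 1;0 0 0.024 0 0 0 1;0 0 0.024 0 0 0 1;0 0 0.024 0 0 0 1'; python3 -m pendant '0 0 0.0025 0 0 0 1;0 0 0.0025 0 0 0 1;0 0 0.0025 0 0 0 1'
```

```text
clock: 3.95
position: [0.4413, -0.2197, 0.0517]
orientation: [0.991, -0.135, 0.0, 0.0]
contact_force: [-0.2, -0.6, -2.4]
grip_width: 0.046
finger_force: 29.8
clock: 4.25
position: [0.4412, -0.2196, 0.0491]
orientation: [0.991, -0.135, 0.0, 0.0]
contact_force: [1.0, 0.4, -1.7]
grip_width: 0.0462
finger_force: 29.8
```

```bash
python3 -m pendant '0 0 0.001 0 0 0 1;0 0 0.002 0 0 0 1;0 0 0.003 0 0 0 1;0 0 0.003 0 0 0 1'; python3 -m pendant '0 0 0 0 0 0 0.8;0 0 0 0 0 0 0.3;0 0 0 0 0 0 0;0 0 0 0 0 0 0;0 0 0 0 0 0 0;0 0 0 0 0 0 0;0 0 0 0 0 0 0;0 0 -0.04 0 0 0 0;0 0 -0.08 0 0 0 0;0 0 -0.12 0 0 0 0;0 0 -0.155 0 0 0 0;0 0 -0.155 0 0 0 0'; python3 go.py .629 -.2265 .2 -48.3
```

```text
clock: 4.65
position: [0.4413, -0.2197, 0.0467]
orientation: [0.991, -0.135, 0.0, 0.0]
contact_force: [-0.5, 0.1, 2.8]
grip_width: 0.046
finger_force: 29.8
clock: 5.85
position: [0.4437, -0.2213, 0.2076]
orientation: [0.991, -0.134, 0.006, 0.003]
contact_force: [-0.0, -0.4, 0.6]
grip_width: 0.0943
finger_force: 0.0
t 5.85 pos [ 0.4437 -0.2213  0.2076] F [-0.04 -0.39  0.64] w 0.0943
shift [ 0.1798 -0.0444  0.0096] rot [  0.54  -0.52 -57.16]
```

```bash
cat > chk.py <<'E'
import sys
from h import *
c=np.array([float(a) for a in sys.argv[1:3]])
s=monitor.read_state();f=optics.grab_frame("wrist");w=world(f,s)
r=np.hypot(w[...,0]-c[0],w[...,1]-c[1]);ok=f["range_z"]>0
cap=w[ok&(w[...,2]>.078)&(w[...,2]<.09)&(r<.035)]
print("cap n",len(cap),"minmax mid",((cap.min(0)+cap.max(0))/2).round(4),"ext",np.ptp(cap,axis=0).round(4))
E
python3 -m pendant '0.183 -0.044 0 0 0 -57.2 0;0.183 -0.044 0 0 0 -57.2 0;0.183 -0.044 0 0 0 -57.2 0;0.183 -0.044 0 0 0 -57.2 0;0.183 -0.044 0 0 0 -57.2 0;0.183 -0.044 0 0 0 -57.2 0;0.183 -0.044 0 0 0 -57.2 0;0.183 -0.044 0 0 0 -57.2 0;0.183 -0.044 0 0 0 -57.2 0;0.183 -0.044 0 0 0 -57.2 0'; python3 chk.py .629 -.2265;  python3 go.py .63 -.2265 .045 -48.3
```

```text
clock: 6.85
position: [0.629, -0.2259, 0.2005]
orientation: [0.935, 0.356, -0.0, -0.0]
contact_force: [-0.2, -0.1, 0.1]
grip_width: 0.094
finger_force: 0.0
cap n 1301 minmax mid [ 0.6304 -0.2242  0.0819] ext [0.0355 0.0359 0.0077]
t 6.9 pos [ 0.629  -0.226   0.2007] F [ 0.4  -0.78  0.28] w 0.0941
shift [0.0004 0.0011 0.1557] rot [-0.01  0.01 -0.03]
```

```bash
python3 -m pendant '0.001 0 0.05 0 0 0 0;0.001 0 0.1 0 0 0 0;0.001 0 0.13 0 0 0 0;0.001 0 0.156 0 0 0 0;0.001 0 0.156 0 0 0 1;0.001 0 0.156 0 0 0 1;0.001 0 0.156 0 0 0 1;0.001 0 0.156 0 0 0 1;0.001 0 0.156 0 0 0 1;0.001 0 0.156 0 0 0 1;0.001 0 0.156 0 0 0 1;0.001 0 0.156 0 0 0 1'; python3 -m pendant '0 0 0 0 0 0 1;0 0 -0.006 0 0 0 1;0 0 -0.012 0 0 0 1;0 0 -0.015 0 0 0 1;0 0 -0.015 0 0 0 1;0 0 -0.015 0 0 0 1;0 0 -0.015 0 0 0 1;0 0 -0.015 0 0 0 1'; python3 -m pendant '0 0 0 0 0 0 1'
```

```text
clock: 8.1
position: [0.6304, -0.2256, 0.0458]
orientation: [0.934, 0.356, 0.0, 0.001]
contact_force: [-0.1, -0.1, 3.1]
grip_width: 0.0459
finger_force: 30.0
clock: 8.9
position: [0.6297, -0.2252, 0.0596]
orientation: [0.934, 0.356, -0.0, -0.0]
contact_force: [-0.4, -0.0, -2.0]
grip_width: 0.046
finger_force: 30.0
clock: 9.0
position: [0.6298, -0.2253, 0.0597]
orientation: [0.934, 0.356, -0.0, -0.0]
contact_force: [-0.4, -0.5, -2.2]
grip_width: 0.0458
finger_force: 30.0
```

```bash
python3 -m pendant '0 0 0.006 0 0 0 1;0 0 0.011 0 0 0 1;0 0 0.014 0 0 0 1;0 0 0.015 0 0 0 1;0 0 0.015 0 0 0 1;0 0 0.015 0 0 0 0.8;0 0 0.015 0 0 0 0.3;0 0 0.015 0 0 0 0;0 0 0.015 0 0 0 0;0 0 0.015 0 0 0 0;0 0 0.015 0 0 0 0;0 0 0.015 0 0 0 0'; python3 -m pendant '0 0 -0.04 0 0 0 0;0 0 -0.08 0 0 0 0;0 0 -0.12 0 0 0 0;0 0 -0.155 0 0 0 0;-0.038 -0.264 -0.155 0 0 -15.1 0;-0.038 -0.264 -0.155 0 0 -15.1 0;-0.038 -0.264 -0.155 0 0 -15.1 0;-0.038 -0.264 -0.155 0 0 -15.1 0;-0.038 -0.264 -0.155 0 0 -15.1 0;-0.038 -0.264 -0.155 0 0 -15.1 0;-0.038 -0.264 -0.155 0 0 -15.1 0;-0.038 -0.264 -0.155 0 0 -15.1 0'; python3 chk.py .4255 -.0535;  python3 go.py .4255 -.0535 .045 -33.2
```

```text
clock: 10.2
position: [0.63, -0.2254, 0.0449]
orientation: [0.934, 0.356, -0.0, 0.0]
contact_force: [-0.4, 0.2, 0.3]
grip_width: 0.0904
finger_force: 0.0
clock: 11.4
position: [0.4263, -0.0538, 0.2005]
orientation: [0.879, 0.476, 0.001, 0.001]
contact_force: [1.1, -0.2, -0.1]
grip_width: 0.0945
finger_force: 0.0
cap n 1291 minmax mid [ 0.4248 -0.0514  0.0816] ext [0.037  0.0356 0.0072]
t 11.45 pos [ 0.4266 -0.0541  0.2002] F [0.4  0.37 0.55] w 0.0937
shift [-1.000e-04 -1.500e-03  1.552e-01] rot [ 0.07 -0.    0.02]
```

```bash
python3 -m pendant '0.001 -0.003 0.05 0 0 0 0;0.001 -0.003 0.1 0 0 0 0;0.001 -0.003 0.13 0 0 0 0;0.001 -0.003 0.155 0 0 0 0;0.001 -0.003 0.155 0 0 0 1;0.001 -0.003 0.155 0 0 0 1;0.001 -0.003 0.155 0 0 0 1;0.001 -0.003 0.155 0 0 0 1;0.001 -0.003 0.155 0 0 0 1;0.001 -0.003 0.155 0 0 0 1;0.001 -0.003 0.155 0 0 0 1;0.001 -0.003 0.155 0 0 0 1'; python3 -m pendant '0 0 0 0 0 0 1;0 0 -0.006 0 0 0 1;0 0 -0.012 0 0 0 1;0 0 -0.015 0 0 0 1;0 0 -0.015 0 0 0 1;0 0 -0.015 0 0 0 1;0 0 -0.015 0 0 0 1;0 0 -0.015 0 0 0 1'; python3 -m pendant '0 0 0 0 0 0 1'
```

```text
clock: 12.65
position: [0.4248, -0.0515, 0.0459]
orientation: [0.879, 0.476, 0.001, 0.001]
contact_force: [1.1, -0.1, 1.6]
grip_width: 0.0461
finger_force: 30.0
clock: 13.45
position: [0.4237, -0.0511, 0.0597]
orientation: [0.879, 0.476, -0.0, -0.0]
contact_force: [0.4, 0.8, -1.7]
grip_width: 0.0459
finger_force: 30.0
clock: 13.55
position: [0.4237, -0.0511, 0.0597]
orientation: [0.879, 0.476, -0.0, -0.0]
contact_force: [-0.1, -0.7, -0.9]
grip_width: 0.0455
finger_force: 30.0
```

```bash
python3 -m pendant '0 0 0.006 0 0 0 1;0 0 0.011 0 0 0 1;0 0 0.014 0 0 0 1;0 0 0.015 0 0 0 1;0 0 0.015 0 0 0 1;0 0 0.015 0 0 0 0.8;0 0 0.015 0 0 0 0.3;0 0 0.015 0 0 0 0;0 0 0.015 0 0 0 0;0 0 0.015 0 0 0 0;0 0 0.015 0 0 0 0;0 0 0.015 0 0 0 0'; python3 -m pendant '0 0 -0.04 0 0 0 0;0 0 -0.08 0 0 0 0;0 0 -0.12 0 0 0 0;0 0 -0.155 0 0 0 0;0.266 -0.112 -0.155 0 0 -12.6 0;0.266 -0.112 -0.155 0 0 -12.6 0;0.266 -0.112 -0.155 0 0 -12.6 0;0.266 -0.112 -0.155 0 0 -12.6 0;0.266 -0.112 -0.155 0 0 -12.6 0;0.266 -0.112 -0.155 0 0 -12.6 0;0.266 -0.112 -0.155 0 0 -12.6 0;0.266 -0.112 -0.155 0 0 -12.6 0'; python3 -m pendant '0 0 0 0 0 0 0;0 0 0 0 0 0 0';python3 chk.py .4758 .2329;  python3 go.py .4758 .2329 .045 -20.6
```

```text
clock: 14.75
position: [0.4239, -0.0512, 0.0449]
orientation: [0.879, 0.476, -0.0, 0.0]
contact_force: [0.2, 0.4, 0.0]
grip_width: 0.0904
finger_force: 0.0
clock: 15.95
position: [0.4754, 0.2331, 0.1994]
orientation: [0.821, 0.57, -0.001, 0.0]
contact_force: [-0.3, -0.4, 0.4]
grip_width: 0.0942
finger_force: 0.0
clock: 16.15
position: [0.4757, 0.2314, 0.2002]
orientation: [0.823, 0.569, 0.0, 0.0]
contact_force: [0.2, -0.0, 0.1]
grip_width: 0.0941
finger_force: 0.0
cap n 1302 minmax mid [0.4755 0.2348 0.0818] ext [0.0369 0.0356 0.0077]
t 16.2 pos [0.4757 0.2315 0.2002] F [-0.03  0.14  0.11] w 0.094
shift [ 0.0014 -0.0005  0.1552] rot [ 0.03 -0.   -0.08]
```

```bash
python3 -m pendant '0.003 -0.001 0.05 0 0 0 0;0.003 -0.001 0.1 0 0 0 0;0.003 -0.001 0.13 0 0 0 0;0.003 -0.001 0.155 0 0 0 0;0.003 -0.001 0.155 0 0 0 1;0.003 -0.001 0.155 0 0 0 1;0.003 -0.001 0.155 0 0 0 1;0.003 -0.001 0.155 0 0 0 1;0.003 -0.001 0.155 0 0 0 1;0.003 -0.001 0.155 0 0 0 1;0.003 -0.001 0.155 0 0 0 1;0.003 -0.001 0.155 0 0 0 1'; python3 -m pendant '0 0 0 0 0 0 1;0 0 -0.006 0 0 0 1;0 0 -0.012 0 0 0 1;0 0 -0.015 0 0 0 1;0 0 -0.015 0 0 0 1;0 0 -0.015 0 0 0 1;0 0 -0.015 0 0 0 1;0 0 -0.015 0 0 0 1'; python3 -m pendant '0 0 0 0 0 0 1'
```

```text
clock: 17.4
position: [0.4769, 0.236, 0.0459]
orientation: [0.822, 0.57, 0.001, 0.001]
contact_force: [1.9, -0.4, 3.1]
grip_width: 0.0459
finger_force: 29.8
clock: 18.2
position: [0.4755, 0.2359, 0.0596]
orientation: [0.822, 0.57, -0.0, -0.0]
contact_force: [-0.6, -0.6, -5.0]
grip_width: 0.0458
finger_force: 29.8
clock: 18.3
position: [0.4756, 0.2359, 0.0597]
orientation: [0.822, 0.57, -0.0, -0.0]
contact_force: [-0.2, -0.9, -5.3]
grip_width: 0.0458
finger_force: 29.8
```

C reads about 5 N against about 2 N for the others, so C is the heavy bottle. I'll lift it and carry it to a viewing point short of the ledge.

```bash
python3 -m pendant '0 0 -0.02 0 0 0 1;0 0 -0.05 0 0 0 1;0 0 -0.085 0 0 0 1;0 0 -0.12 0 0 0 1;0 0 -0.155 0 0 0 1;0 0 -0.18 0 0 0 1;0 0 -0.19 0 0 0 1;0 0 -0.19 0 0 0 1'; python3 -m pendant '-0.008 0.006 -0.19 0 0 2 1;-0.025 0.018 -0.19 0 0 6 1;-0.045 0.033 -0.19 0 0 10 1;-0.065 0.048 -0.19 0 0 15 1;-0.085 0.063 -0.19 0 0 20 1;-0.105 0.078 -0.19 0 0 25 1;-0.125 0.093 -0.19 0 0 30 1;-0.145 0.108 -0.19 0 0 34 1;-0.162 0.121 -0.19 0 0 38 1;-0.173 0.129 -0.19 0 0 40.5 1;-0.177 0.132 -0.19 0 0 41.4 1;-0.177 0.132 -0.19 0 0 41.4 1' | head -3
```

```text
clock: 19.1
position: [0.4764, 0.2362, 0.2515]
orientation: [0.822, 0.57, 0.002, 0.0]
contact_force: [-0.4, 0.5, -4.0]
grip_width: 0.0456
finger_force: 29.8
clock: 20.3
position: [0.5373, 0.0237, 0.4388]
orientation: [0.97, 0.242, -0.001, -0.0]
```

The second call repeated the 0.19 m rise because rows restart from the current pose, so the tool is harmlessly high. I'll come down and look at the ledge.

```bash
python3 -m pendant '0 0 0.02 0 0 0 1;0 0 0.05 0 0 0 1;0 0 0.085 0 0 0 1;0 0 0.12 0 0 0 1;0 0 0.15 0 0 0 1;0 0 0.17 0 0 0 1;0 0 0.18 0 0 0 1;0 0 0.18 0 0 0 1;0 0 0.18 0 0 0 1' | head -3; cat > led.py <<'E'
from h import *
s=monitor.read_state();f=optics.grab_frame("wrist");save(f,"w2.png");w=world(f,s)
r=np.hypot(w[...,0]-.607,w[...,1]-.062);ok=(f["range_z"]>0)&(r<.06)
a=w[ok&(w[...,2]>.09)&(w[...,2]<.115)]
print(len(a),a[:,2].max().round(4),np.median(a[:,2]).round(4))
# coloured crop mask rectangle, robust
b=cv2.minAreaRect((a[:,:2]*1e3).astype(np.float32));print("rect",b)
c=a[:,:2].mean(0);U,S,V=np.linalg.svd(a[:,:2]-c,full_matrices=False);print("mean",c.round(4),"long axis deg",np.degrees(np.arctan2(V[0,1],V[0,0]))%180,)
for k in(0,1):
    p=a[:,:2]@V[k];lo,hi=np.percentile(p,[.5,99.5]);print("ext",hi-lo,"mid along",(lo+hi)/2)
l=w[ok&(w[...,2]>.1035)&(w[...,2]<.11)];p=(l[:,:2]-c)@V[0]
print("lips",[(l[p*sg>0].mean(0).round(4).tolist(),int((p*sg>0).sum())) for sg in(1,-1)])
q=[np.ptp([0])]
lo0,hi0=np.percentile(a[:,:2]@V[0],[.5,99.5]);lo1,hi1=np.percentile(a[:,:2]@V[1],[.5,99.5])
print("centre",(V[0]*(lo0+hi0)/2+V[1]*(lo1+hi1)/2).round(4))
E
python3 led.py
```

```text
clock: 21.2
position: [0.5376, 0.0244, 0.2613]
orientation: [0.97, 0.243, 0.001, 0.0]
2274 0.1072 0.0994
rect ((607.7183837890625, 62.05549240112305), (28.050060272216797, 68.038818359375), 30.41009521484375)
mean [0.608 0.062] long axis deg 120.36937708342195
ext 0.06733251749528579 mid along 0.2538991881137425
ext 0.027680790023254187 mid along 0.5557879278933757
lips [([0.6245, 0.0348, 0.1052], 149), ([0.5916, 0.0894, 0.1052], 143)]
centre [0.6079 0.0619]
```

View pics/w2.png

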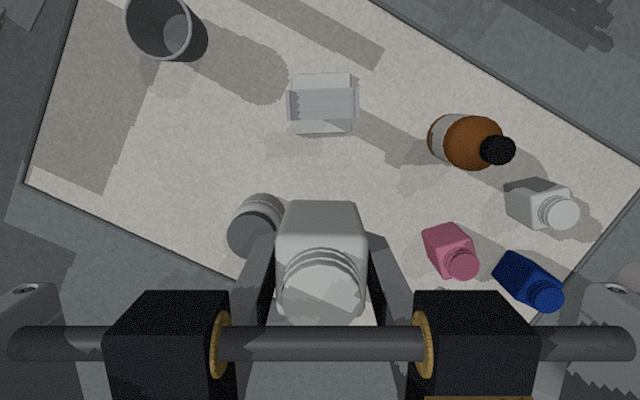

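Wrist view: the held bottle at (320,250) is upright between the jaws, and the stand's ledge is at (322,103). The fitted ledge is 28 x 68 mm, which matches the description, centred at (0.608, 0.062) with its long axis at 120.4°.

```bash
python3 go.py .6085 .0625 .17 -59.6
```

```text
t 21.25 pos [0.5379 0.0242 0.2619] F [ 0.08 -0.   -3.81] w 0.0461
shift [ 0.0801 -0.0007  0.0921] rot [ 0.1  -0.16 -2.32]
```

```bash
python3 -m pendant '0.01 0 0 0 0 -0.5 1;0.03 0 0.01 0 0 -1 1;0.05 0 0.03 0 0 -2 1;0.068 -0.001 0.05 0 0 -2.3 1;0.077 -0.001 0.07 0 0 -2.3 1;0.08 -0.001 0.085 0 0 -2.3 1;0.08 -0.001 0.092 0 0 -2.3 1;0.08 -0.001 0.092 0 0 -2.3 1;0.08 -0.001 0.092 0 0 -2.3 1;0.08 -0.001 0.092 0 0 -2.3 1'; python3 go.py .6085 .0625 .1475 -59.6
```

```text
clock: 22.25
position: [0.6079, 0.0621, 0.1699]
orientation: [0.965, 0.261, 0.002, 0.0]
contact_force: [-0.9, -0.4, -4.3]
grip_width: 0.0457
finger_force: 29.8
t 22.25 pos [0.6079 0.0621 0.1699] F [-0.94 -0.43 -4.31] w 0.0457
shift [ 0.0007 -0.0001  0.0224] rot [ 0.1  -0.15 -0.08]
```

```bash
python3 -m pendant '0.001 0 0.006 0 0 0 1;0.001 0 0.012 0 0 0 1;0.001 0 0.017 0 0 0 1;0.001 0 0.02 0 0 0 1;0.001 0 0.0215 0 0 0 1;0.001 0 0.022 0 0 0 1;0.001 0 0.022 0 0 0 1'; python3 -m pendant '0 0 0.0005 0 0 0 1;0 0 0.001 0 0 0 1;0 0 0.0015 0 0 0 1;0 0 0.0015 0 0 0 1;0 0 0.0015 0 0 0 1'
```

```text
clock: 22.95
position: [0.6083, 0.0629, 0.1461]
orientation: [0.965, 0.262, 0.0, 0.0]
contact_force: [-0.4, -0.4, -5.4]
grip_width: 0.046
finger_force: 29.8
clock: 23.45
position: [0.6085, 0.0629, 0.1459]
orientation: [0.965, 0.262, 0.001, 0.0]
contact_force: [-2.8, 0.6, 5.8]
grip_width: 0.046
finger_force: 29.8
```

```bash
python3 -m pendant '0 0 0.0005 0 0 0 1;0 0 0.0005 0 0 0 1;0 0 0.0005 0 0 0 1'
```

```text
clock: 23.75
position: [0.6085, 0.0629, 0.1459]
orientation: [0.965, 0.262, 0.001, 0.0]
contact_force: [-2.8, -0.3, 6.4]
grip_width: 0.046
finger_force: 29.8
```

Contact shows as a gentle +6 N at the expected height. Now I'll release, withdraw upwards and check.

```bash
python3 -m pendant '0 0 0 0 0 0 0.8;0 0 0 0 0 0 0.3;0 0 0 0 0 0 0;0 0 0 0 0 0 0;0 0 0 0 0 0 0;0 0 0 0 0 0 0;0 0 0 0 0 0 0;0 0 0 0 0 0 0;0 0 -0.02 0 0 0 0;0 0 -0.05 0 0 0 0;0 0 -0.09 0 0 0 0;0 0 -0.13 0 0 0 0'; python3 -m pendant '-0.05 0 0 0 0 0 0;-0.1 0 0 0 0 0 0;-0.1 0 0 0 0 0 0;-0.1 0 0 0 0 0 0;-0.1 0 0 0 0 0 0'|head -3; python3 - <<'E'
from h import *
s=monitor.read_state();f=optics.grab_frame("wrist");save(f,"w3.png");w=world(f,s)
ok=f["range_z"]>0;r=np.hypot(w[...,0]-.608,w[...,1]-.062)
c=w[ok&(r<.04)&(w[...,2]>.178)&(w[...,2]<.19)]
d=((c.min(0)+c.max(0))/2)[:2]-[.6079,.062]
a=np.radians(30.4);print("cap",len(c),np.ptp(c,axis=0),c[:,2].max(),"off x,y mm",1e3*(d@[np.cos(a),np.sin(a)]),1e3*(d@[-np.sin(a),np.cos(a)]))
t=c[c[:,2]>np.median(c[:,2])-.002];A=np.c_[t[:,:2]-t[:,:2].mean(0),np.ones(len(t))];print("tilt",np.linalg.lstsq(A,t[:,2],rcond=None)[0])
P=[]
for n in("scene","side"):
    g=optics.grab_frame(n);m=g["range_z"]>0;P.append(world(g)[m])
    if n=="scene": save(g,"s2.png")
np.savez("pc",P=np.vstack(P))
E
python3 fit.py | head -10
python3 -c "
import cv2;a=cv2.imread('pics/s2.png')[120:320,120:440];b=cv2.imread('pics/w3.png')
import numpy as np
cv2.imwrite('pics/end.png',np.vstack([cv2.resize(a,(480,300)),cv2.resize(b,(480,300))]))"
```

```text
clock: 24.95
position: [0.6078, 0.0629, 0.2748]
orientation: [0.965, 0.262, -0.001, -0.0]
contact_force: [1.8, 0.3, 0.0]
grip_width: 0.0941
finger_force: 0.0
clock: 25.45
position: [0.5226, 0.0126, 0.2743]
orientation: [0.965, 0.262, 0.001, 0.0]
cap 2067 [0.03705952 0.03681786 0.00772437] 0.18572453053287036 off x,y mm -1.7715773455893071 1.639921799245691
tilt [0.0016296  0.00039769 0.1832847 ]
A [ 0.4405 -0.2199] 75.8 1.21
B [ 0.4225 -0.0521] 58.3 1.28
C [0.475 0.233] 0.0 nan
D [ 0.6281 -0.2258] 41.3 1.14
pink [ 0.5261 -0.1667] 46.5 1.0
blue [ 0.5374 -0.2792] 0.8 1.15
amber [ 0.6476 -0.0988]
cup [0.5987 0.2362]
jar [0.4454 0.0628]
wash [ 0.4143 -0.4108]
  return _methods._mean(a, axis=axis, dtype=dtype,
  ret = ret.dtype.type(ret / rcount)
```

View pics/end.png

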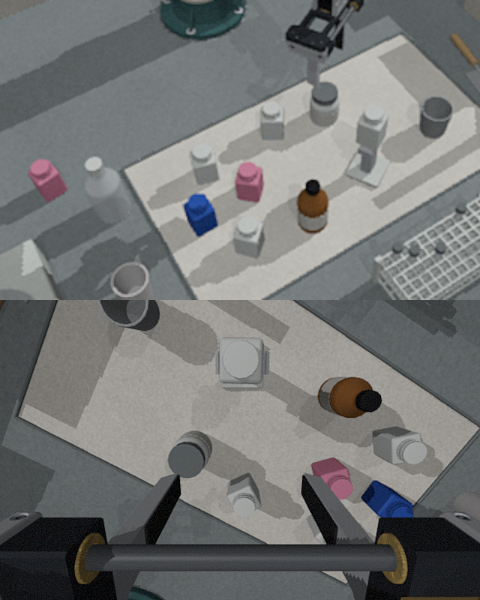

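The end views show the bottle upright and square on the ledge: in the scene crop it is at (372,125), and in the wrist view at (241,362) between the lips. Offsets are about 2 mm, tilt about 0.002 rad, and everything else is in place.

```bash
python3 -c "
from rig import close_job;print(close_job())"
```

```text
the job is handed in; nothing more can be done
None
```

I found the heavy bottle by lifting all four (about 5 N against about 2 N for the others) and set it upright on the ledge, within about 2 mm of centre. The three light bottles measured within about 3 mm of their starts, and the job was handed in at about 26 s.

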